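# Put the keypad lock on the display stand

## Task

Take the aluminium keypad lock out of the stock bin and lay it down on its back, keypad up, on the black bench mat, and let go of it. Then take it by its two long sides and set it gently on the sloped display stand: keypad outward, turn-knob end down against the lip, back flat on the slope, straight and centred. Leave the rest of the stock, the bin's other contents, the spray can and the padlock where they are.

Things in the scene. Friction and masses are not known exactly. Their poses are not given: they have to be found in the camera images.
- lock: Aluminium keypad door lock, 26 thick (x) x 64 wide (y) x 130 long (z), 0.35 kg. Origin: centre of its lower end face; z to the top end, x out of the front (front at x=+13, back at -13). On the front a dark turn knob (diameter 22, 12 proud, 30 above the lower end); top 26 plain. At the start upright in one of the bin's compartments, front roughly away from the robot.
- lock_face (a point): Centre of the lock's front face (65 from the lower end, 13 before its mid-plane); axes as lock. Round it the black keypad, two columns of round buttons, 52 to 104 from the lower end, 3 proud.
- lock_top (a point): Centre of the lock's top end face (130 from the lower end); axes as lock.
- bin: Fixed cardboard stock bin, outside 52 (x) x 220 (y) x 75 high, walls and floor 4 thick; two dividers make three compartments along y, centres at y = -72, 0, +72, each about 68 wide by 44 deep; which holds the lock varies. Origin: centre of its underside, z up. Left or right of the mat, yaw up to 17 degrees.
- mat: Fixed black rubber bench mat 300 (x) x 170 (y) x 3 thick, in front of the robot between bin and stand. Origin: centre of its underside, z up; its top is at z = 3.
- stand: Fixed dark steel display stand: base plate 110 (x) x 100 (y) x 10, a 30 x 30 column and the sloped rest on top. Origin: centre of the base's underside, z up; x points to the low side of the slope, which faces roughly the robot (yaw 180 degrees, varying by 17). On the other side of the mat from the bin.
- rest: The stand's sloped rest: plate 44 wide (y), 100 long, 10 thick, inclined 30 degrees from level, a lip along its lower edge 44 wide, 8 thick, 14 proud. Origin: middle of the inner corner of slope and lip, 100 above the bench, 40 in x from the stand's origin. z up the slope, x out of it (normal), y across. A lock in place has the same axes, its origin at (13, 0, 0) here.
- carton: Bystander: cardboard packet 34 x 60 x 118 high standing in another compartment of the bin. Origin: centre of its underside.
- lockcase: Bystander: plain steel lock case 18 x 58 x 122 high standing in another compartment of the bin. Origin: centre of its underside.
- can: Bystander: blue spray can, diameter 52, 150 high, standing on the bench beyond the mat. Origin: centre of its underside.
- padlock: Bystander: brass padlock lying on the bench beyond the mat, 95 x 50 x 26 high, shackle to its x. Origin: underside of the brass body, centre.
Not all that is in view belongs to the job. What is meant by the lock is not red, and is the larger of those in its own colour. Several things have the shape of the stand; the one meant has the colours described above.

How it is judged:
By the outcome, as a careful person would: the job done as asked, in the order asked, and still so for the second after the job is handed in, with the robot touching nothing.
It also fails if it takes over 58 s, if anything falls off the work surface, if the arm or the gripper's body presses on something with over 40 N, if the wrist force passes 120 N, or if a joint passes its speed limit or range.

## Robot

A 7-joint arm with a two-finger parallel gripper is mounted at the origin on the work surface. World frame = base frame: x ahead of the robot, y to its left, z up, the work surface at z = 0. Lengths are in mm, angles in rad, forces in N, time in s.
With the tool pointing down it reaches from about 425 to 875 mm from the base axis. Payload 9.9 kg.
Tool frame: the origin (TCP) lies at the very end of the fingers, on their centre line; the grasp point (between the pads) lies 19 mm behind it (ctrl.grip_point_offset is the distance from the TCP to the grasp point, in mm); z points along the fingers, y is the line along which they close (so a half turn about z gives the same grasp; the last joint's range is limited). The gripper opens to 85 mm and grips with 20 to 120 N. Pads are 22 mm wide; open, the fingers measure 114 mm over their backs; the gripper's body (76 mm by 85 mm) begins 54 mm behind the grasp point. The pads swing forward as they close: fully open they stand 13 mm farther back than shut.
Start: joints at [-1.242, 0.576, 0.025, 1.437, -0.015, 1.129, -0.057], TCP at [270.787, 618.307, 231.289] pointing down, gripper open.
Joint ranges: [-2.76, 2.76], [-0.34, 2.15], [-1.52, 1.57], [0.19, 2.46], [-1.09, 4.23], [0.17, 1.99], [-2.82, 2.82]. Speed limits (rad/s): [2.22, 2.22, 3.01, 3.01, 3.14, 3.14, 3.14].

## Interface

Orientations are given as a unit quaternion [w, x, y, z].
In Python, from cell import ctrl, cams gives the robot as it stands. The module is installed in compiled form; this text tells all that it offers.
- The arm moves only by the tool carry_out, never from a script. Its argument "deltas" is a list that holds one entry, the list of rows, each a list of 7 numbers: the closure, from -1 (fully open) to 1 (shut), then the shift along the tool's x, y, z in units of 0.05 m (1.0 is 0.05 m), then the turn, a rotation vector about the tool's x, y, z in units of 8 degrees (1.0 is 8 degrees). A call has 1 to 20 rows; each row shifts and turns the commanded pose from where the row before left it, along the tool's axes as they then stand; what a row does not reach is not made up. A row lasts 1/10 s, in which the tool goes at most 50 mm and 8.59 degrees, less where a joint would pass 70% of its speed; a pose out of reach is approached as far as the arm can. A call with a number of a shift or a turn outside -1 to 1 is refused whole. A call with a gripper value outside its range is refused whole. The fingers move at their own pace and stop on an object; "grip_force" is the grip in N (left out, the last holds). Time passes only in rows, so rows that do not move let the fingers close. It gives the time, the measured TCP pose, the force, the opening and the grip force at its end, in the units of the state.
- ctrl.observe(): the state, without advancing time (a new reading comes with each control period).
- cams.camera(name): name is "scene" or "top"; returns a dict with "img" (384x512x3 uint8, blue, green, red), "fx", "fy", "cx", "cy" (pixels), "distortion" ([k1, k2, p1, p2, k3] as OpenCV has them; the pictures are not rectified), "origin" and "orientation" of the camera in the world. Camera axes: x right, y down, z forward; pixel columns grow to the right and rows downward; lengths in mm; the calibration is good to about 2 mm. A picture is of the moment at which its call begins. There is no depth.
- ctrl.close_job(): hands the job in; it is judged then, once.
The state is a dict: "clock": time; "joint_positions": joint angles; "joint_vel": joint speeds; "joint_torque": joint torques, N m; "tool_pos": TCP position; "ee_rot": TCP orientation; "wrist_force": force on the tool from outside, world axes, zero at the start; "ft_torque": the same for the moment, N m; "width": finger opening in mm; "grasp_force": force on a finger pad.
Only numpy, scipy, OpenCV 4.12 (cv2) and the standard library are available. Lean on these libraries where they do the work, as an engineer would, in place of code of your own. Each camera call takes 0.05 s, during which the arm holds its last target. There are 200 camera calls.

## Working session

There is one attempt and no reset: what is moved stays moved. The work goes in short steps, Python scripts to look and compute and a tool call to move; the robot and the scene stay as the last step left them, time stands still between calls to the robot, and variables do not carry over. Pictures are saved under pics/ and viewed, at most 10 in all, crops included, and the job is handed in when it is done.

Besides the shell and the picture viewer there is one more tool, called as a command line: name --argument value ..., lists and objects as JSON in quotes. carry_out: Moves the arm, as the interface text tells. Its arguments: {"type":"object","properties":{"deltas":{"type":"array"},"grip_force":{"type":"number"}},"required":["deltas"]}

```bash
mkdir -p pics
cat > h.py <<'E'
import numpy as np, cv2, pickle
from scipy.spatial.transform import Rotation as R
def q2R(q): return R.from_quat([q[1],q[2],q[3],q[0]]).as_matrix()
def load(n): return pickle.load(open(n+'.pkl','rb'))
def K(c): return np.array([[c['fx'],0,c['cx']],[0,c['fy'],c['cy']],[0,0,1]],float)
def ray(c,uv):
    p=cv2.undistortPoints(np.array(uv,float).reshape(-1,1,2),K(c),np.array(c['distortion'],float)).reshape(-1,2)
    return np.c_[p,np.ones(len(p))]@q2R(c['orientation']).T
def onz(c,uv,z):
    d=ray(c,uv);o=np.array(c['origin'],float);return o+d*((z-o[2])/d[:,2])[:,None]
def proj(c,P):
    M=q2R(c['orientation']).T;t=-M@np.array(c['origin'],float)
    return cv2.projectPoints(np.array(P,float).reshape(-1,1,3),cv2.Rodrigues(M)[0],t,K(c),np.array(c['distortion'],float))[0].reshape(-1,2)
E
python3 - <<'E'
from cell import ctrl,cams
import pickle,cv2,numpy as np
for n in('scene','top'):
    c=cams.camera(n);pickle.dump(c,open(n+'.pkl','wb'));cv2.imwrite(f'pics/{n}0.png',cv2.resize(c['img'],(768,576),interpolation=cv2.INTER_CUBIC))
    print(n,[c[k] for k in('fx','fy','cx','cy','distortion','origin','orientation')])
print(ctrl.observe(),ctrl.grip_point_offset)
E
```

```text
scene [385.0697356286245, 385.0697356286245, 263.58658270176477, 192.3849573084835, array([-0.10045191,  0.        ,  0.        ,  0.        ,  0.        ]), array([1200.64927016,  554.8334972 ,  617.26501652]), array([-0.20439489,  0.37559505,  0.79665306, -0.42719433])]
top [393.40631991823943, 393.40631991823943, 258.96181291050016, 193.56599523409244, array([-0.09117931,  0.        ,  0.        ,  0.        ,  0.        ]), array([443.65453564,  60.09667011, 984.65484439]), array([ 0.05293265, -0.69696722,  0.71370203, -0.04543388])]
{'clock': 0.1, 'joint_positions': array([-1.24179935,  0.57644903,  0.0248106 ,  1.4378244 , -0.01501198,
        1.12894747, -0.05647065]), 'joint_vel': array([ 0.00132271, -0.00232454,  0.00022066, -0.0017182 , -0.00041338,
       -0.00029051,  0.00195362]), 'joint_torque': array([ 7.06200924e-03, -7.67310905e+01,  2.25783415e+00, -2.86606818e+01,
        1.58213679e-02,  8.72357487e-03, -3.46508614e-05]), 'tool_pos': array([270.60516534, 617.95934021, 230.52722141]), 'ee_rot': array([-1.27028761e-04,  2.04893272e-01,  9.78784055e-01, -7.11088853e-04]), 'wrist_force': array([-0.48193375,  0.38142741, -0.44019351]), 'ft_torque': array([-0.05843336, -0.10286378,  0.03009862]), 'grasp_force': 0.0, 'width': 85.4235985740533} 18.700000000000003
```

View pics/scene0.png

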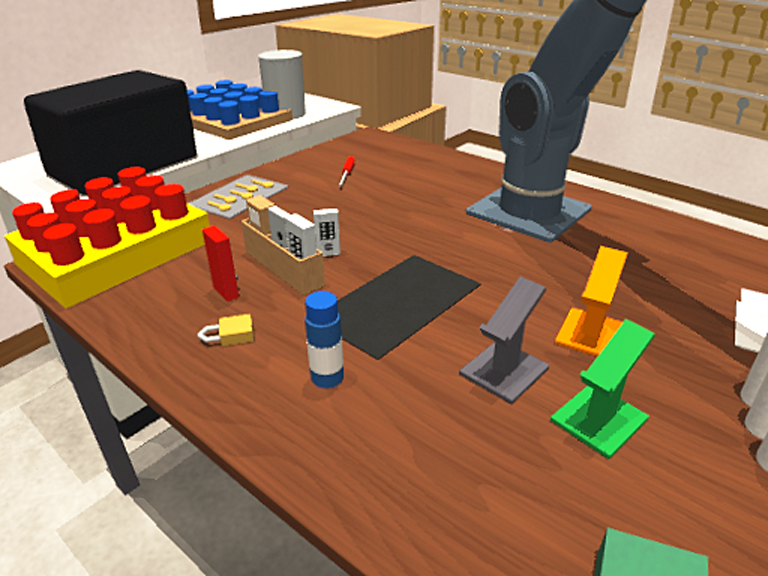

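View pics/top0.png

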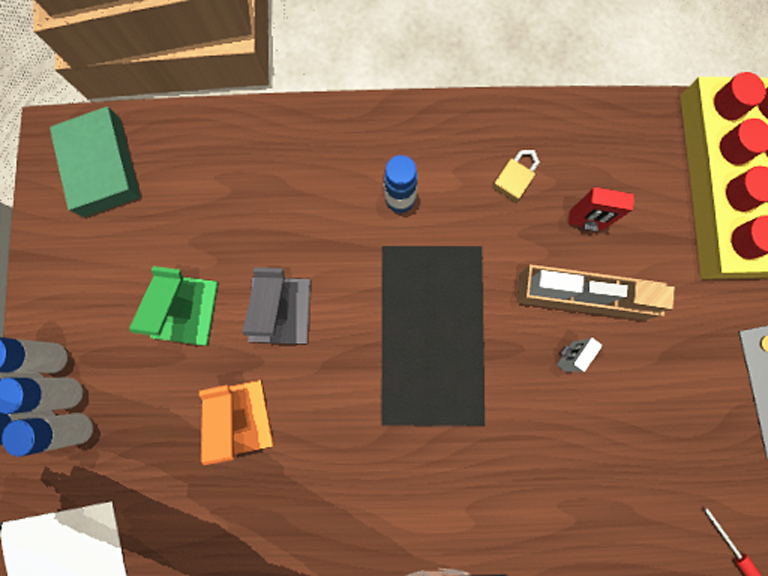

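The scene shows the bin at about (285,250) and the dark stand at (505,350). Lock candidates are the silver lock in the bin at (297,238), a smaller silver one standing on the bench at (327,232), and a red one at (220,262). Stand candidates are dark grey (505,340), orange (595,300) and green (605,390). I'll confirm these in enlarged crops.

Run:
```python
from h import *
s=load('scene')['img'];t=load('top')['img']
f=lambda i,x,y,w,h,k:cv2.resize(i[y:y+h,x:x+w],None,fx=k,fy=k,interpolation=cv2.INTER_CUBIC)
a=f(s,155,125,80,75,5);b=f(s,300,175,80,100,5)[:500]
im=np.zeros((500,800,3),np.uint8);im[:375,:400]=a;im[:,400:]=b
cv2.imwrite('pics/c1.png',im)
a=f(t,340,160,115,60,6);b=f(t,155,170,60,65,4)
im=np.zeros((600,800,3),np.uint8);im[:360,:690]=a;im[360:600,:240]=b[:240]
cv2.imwrite('pics/c2.png',im)
T=load('top');S=load('scene')
P=[[382,247],[482,247],[484,425],[382,425]]
print(onz(T,np.array(P)/1.5,3).round(1))
```

```text
[[655.9  78.2   3. ]
 [651.8 -91.6   3. ]
 [355.1 -82.3   3. ]
 [359.3  84.6   3. ]]
```

View pics/c1.png

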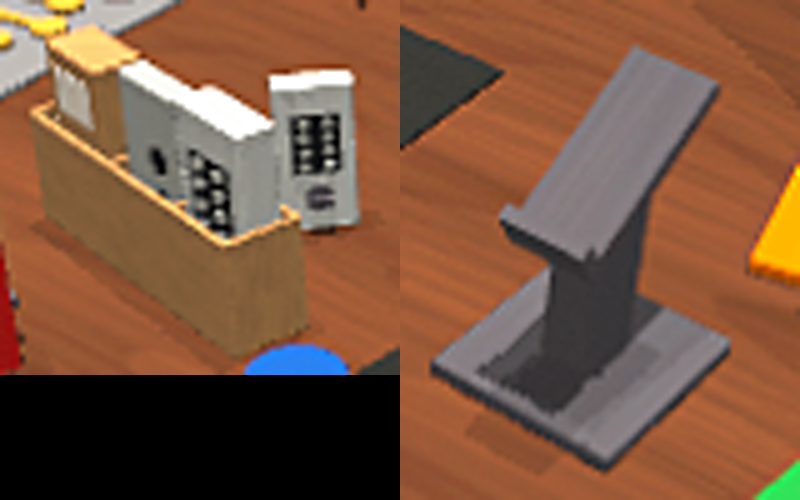

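View pics/c2.png

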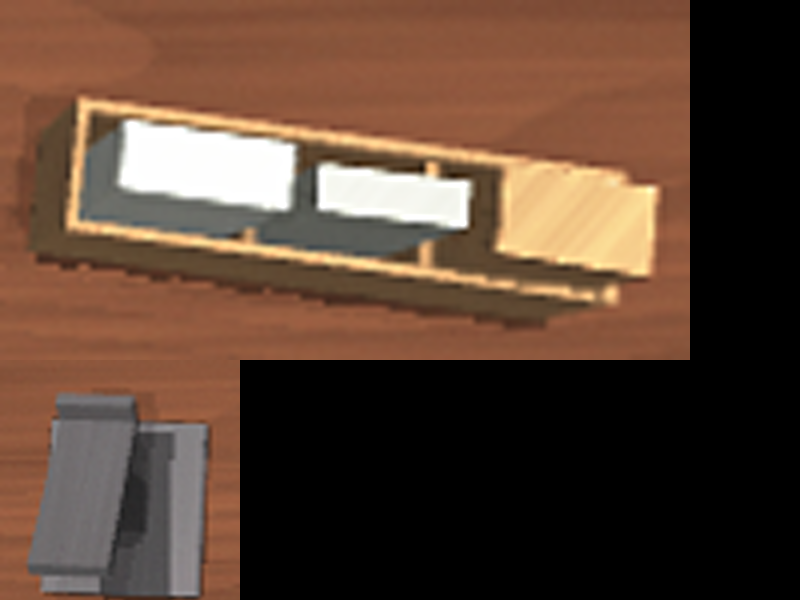

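The stand meant is the dark grey one (full-view pixels 505,340); the orange and green ones have the wrong colour. The lock meant is the silver keypad lock in the bin's left-end compartment. It is larger than the silver one on the bench, and the lock case beside it has no keypad. The picture shows the lip at the far (+x) end of the stand, so I'll fit the poses to check that.

```bash
cat > fit.py <<'E'
from h import *
from scipy.optimize import least_squares
S=load('scene');T=load('top')
def fit(obs,z,x0):
    def res(p):
        Rz=R.from_euler('z',p[2]).as_matrix();r=[]
        for c,uv,P in obs: r+=list(proj(c,Rz@np.array(P,float)+[p[0],p[1],z])[0]-uv)
        return np.array(r)
    s=least_squares(res,x0,loss='soft_l1');return s.x,res(s.x).reshape(-1,2).round(1)
E
python3 - <<'E'
from fit import *
cs=lambda u,v:np.array([(u-400)/5+300,v/5+175]); ct=lambda u,v:np.array([u/4+155,(v-360)/4+170])
a=np.pi/6
def rest(x,y,z): return [40+x*np.sin(a)-z*np.cos(a),y,100+x*np.cos(a)+z*np.sin(a)]
o=[(S,cs(637,47),rest(0,-22,100)),(S,cs(718,88),rest(0,22,100)),(S,cs(433,363),[55,-50,10]),(S,cs(605,460),[55,50,10]),(S,cs(729,345),[-55,50,10]),
(T,ct(208,425),[55,-50,10]),(T,ct(30,570),rest(0,22,100)),(T,ct(105,574),rest(0,-22,100)),(T,ct(57,396),rest(14,22,-8)),(T,ct(135,397),rest(14,-22,-8)),(S,cs(506,206),rest(14,-22,-8)),(S,cs(597,250),rest(14,22,-8))]
for y in(0,3.1):
    p,r=fit(o,0,[570,220,y]);print('stand',p.round(3),np.degrees(p[2]).round(1));print(r.tolist())
ct=lambda u,v:np.array([u/6+340,v/6+160]); cs=lambda u,v:np.array([u/5+155,v/5+125])
o=[(T,ct(123,120),[13,32,130]),(T,ct(298,142),[13,-32,130]),(T,ct(292,212),[-13,-32,130]),(T,ct(118,190),[-13,32,130]),
(S,cs(178,103),[13,-32,130]),(S,cs(207,87),[-13,-32,130]),(S,cs(275,122),[-13,32,130]),(S,cs(240,138),[13,32,130])]
p,r=fit(o,4,[580,-180,0]);print('lock',p.round(3),np.degrees(p[2]).round(1));print(r.tolist())
o=[(T,ct(80,98),[26,110,75]),(T,ct(67,230),[-26,110,75]),(T,ct(618,297),[-26,-110,75]),(S,cs(235,243),[26,110,75]),(S,cs(300,212),[-26,110,75]),(S,cs(33,110),[26,-110,75])]
p,r=fit(o,0,[580,-250,0]);print('bin',p.round(3),np.degrees(p[2]).round(1));print(r.tolist())
f=np.array([[558,365],[600,340],[580,372]])/1.5
print('decoy',onz(T,f,60).round(0).tolist(),'can',onz(T,np.array([[400,165]])/1.5,150).round(0),'padlock',onz(T,np.array([[513,180]])/1.5,26).round(0))
E
```

```text
stand [ 5.50060e+02  2.52587e+02 -6.00000e-02] -3.4
[[0.1, -0.6], [0.6, -1.6], [0.1, -1.4], [1.2, -0.6], [1.5, -1.5], [-0.1, 0.1], [-0.9, -0.7], [0.7, -0.9], [0.2, -0.0], [-0.2, 0.4], [-1.0, 1.7], [-2.4, 1.4]]
stand [ 5.50060e+02  2.52587e+02 -6.00000e-02] -3.4
[[0.1, -0.6], [0.6, -1.6], [0.1, -1.4], [1.2, -0.6], [1.5, -1.5], [-0.1, 0.1], [-0.9, -0.7], [0.7, -0.9], [0.2, -0.0], [-0.2, 0.4], [-1.0, 1.7], [-2.4, 1.4]]
lock [ 5.70279e+02 -1.86934e+02 -1.43000e-01] -8.2
[[0.3, -0.1], [-0.2, -0.3], [-0.1, -0.4], [0.2, -0.1], [-0.6, -0.9], [1.2, -0.4], [0.8, 0.2], [0.0, -0.1]]
bin [ 5.63698e+02 -2.59552e+02 -1.49000e-01] -8.5
[[-0.1, 0.4], [0.1, 0.2], [-0.0, 0.4], [-1.5, 0.6], [0.8, 0.5], [-0.7, 0.4]]
decoy [[449.0, -194.0, 60.0], [486.0, -263.0, 60.0], [437.0, -228.0, 60.0]] can [[747.  46. 150.]] padlock [[ 762. -146.   26.]]
```

carry_out --deltas '[[[-1,-0.6,-0.62,-0.03,0,0,0],[-1,-0.6,-0.62,-0.03,0,0,0],[-1,-0.6,-0.62,-0.03,0,0,0],[-1,-0.6,-0.62,-0.03,0,0,0],[-1,-0.6,-0.62,-0.03,0,0,0],[-1,-0.6,-0.62,-0.03,0,0,0],[-1,-0.6,-0.62,-0.03,0,0,0],[-1,-0.6,-0.62,-0.03,0,0,0],[-1,-0.6,-0.62,-0.03,0,0,0],[-1,-0.6,-0.62,-0.03,0,0,0],[-1,-0.6,-0.62,-0.03,0,0,0],[-1,-0.6,-0.62,-0.03,0,0,0],[-1,-0.6,-0.62,-0.03,0,0,0],[-1,-0.6,-0.62,-0.03,0,0,0],[-1,-0.6,-0.62,-0.03,0,0,0],[-1,-0.6,-0.62,-0.03,0,0,0],[-1,-0.6,-0.62,-0.03,0,0,0],[-1,-0.6,-0.62,-0.03,0,0,0],[-1,-0.6,-0.62,-0.03,0,0,0],[-1,-0.6,-0.62,-0.03,0,0,0]]]'

```text
clock: 2.1
tool_pos: [571.9, -191.9, 261.1]
ee_rot: [-0.0, 0.205, 0.979, 0.0]
wrist_force: [-0.4, 1.6, 0.7]
width: 84.9
grasp_force: 0.0
```

carry_out --deltas '[[[-1,0,0,0,0,0,0.93],[-1,0,0,0,0,0,0.93],[-1,0,0,0,0,0,0.93],[-1,0,0,0,0,0,0.93],[-1,0,0,0,0,0,0.93],[-1,0,0,0,0,0,0.93],[-1,0,0,0,0,0,0.93],[-1,0,0,0,0,0,0.93],[-1,0,0,0,0,0,0.93],[-1,0,0,0,0,0,0.93],[-1,0,0,0,0,0,0]]]'

```text
clock: 3.2
tool_pos: [571.5, -190.0, 260.8]
ee_rot: [-0.0, 0.756, 0.655, -0.0]
wrist_force: [-0.3, 0.7, -0.0]
width: 85.3
grasp_force: 0.0
```

```bash
cat > go.py <<'E'
from h import *
from cell import ctrl
def pose(): s=ctrl.observe();return np.array(s['tool_pos'],float),q2R(s['ee_rot']),s
def to(p=None,Rt=None):
    """delta in tool axes now: shift units(0.05m), rotvec units(8deg)"""
    p0,R0,s=pose()
    print('t',round(s['clock'],2),'pos',p0.round(1),'z',R0[:,2].round(3),'y',R0[:,1].round(3),'j',np.array(s['joint_positions']).round(3).tolist(),'w',round(s['width'],1),'F',np.round(s['wrist_force'],1),'g',round(s['grasp_force'],1))
    if p is not None: print('shift units',(R0.T@(np.array(p)-p0)/50).round(3))
    if Rt is not None: print('rot units',(np.degrees(R.from_matrix(R0.T@Rt).as_rotvec())/8).round(3))
def frame(z,y):
    z=np.array(z,float);z/=np.linalg.norm(z);y=np.array(y,float);y-=z*(y@z);y/=np.linalg.norm(y)
    return np.c_[np.cross(y,z),y,z]
E
python3 - <<'E'
from go import *
a=np.radians(-8.2);Rt=frame([0,0,-1],[np.cos(a),np.sin(a),0])
to([570.3,-186.9,109],Rt)
E
```

```text
t 3.2 pos [ 571.5 -190.   260.8] z [-0.001 -0.    -1.   ] y [ 0.99  -0.142 -0.001] j [-0.13, 0.502, 0.601, 1.608, -0.306, 1.128, 0.404] w 85.3 F [-0.3  0.7 -0. ] g 0.0
shift units [ 0.058 -0.03   3.036]
rot units [-0.007  0.002  0.006]
```

carry_out --deltas '[[[-1,0.03,-0.015,0.5,0,0,0],[-1,0.03,-0.015,0.5,0,0,0],[-1,0,0,0.5,0,0,0],[-1,0,0,0.5,0,0,0],[-1,0,0,0.4,0,0,0],[-1,0,0,0.35,0,0,0],[-1,0,0,0.25,0,0,0],[-1,0,0,0,0,0,0]]]' --grip_force 60

```text
clock: 4.0
tool_pos: [569.7, -186.7, 109.7]
ee_rot: [-0.001, 0.754, 0.657, -0.001]
wrist_force: [-0.2, -0.4, -0.2]
width: 85.3
grasp_force: 0.0
```

Run:
```python
from go import *
from cell import cams
to([570.3,-186.9,108])
c=cams.camera('scene');i=c['img'];cv2.imwrite('pics/g1.png',cv2.resize(i[90:210,130:280],None,fx=4,fy=4,interpolation=cv2.INTER_CUBIC))
# kinematic fit
from itertools import product
from scipy.optimize import least_squares
D=[([-1.24179935,0.57644903,0.0248106,1.4378244,-0.01501198,1.12894747,-0.05647065],[270.6,617.96,230.5],q2R([0,.2049,.9788,0])),
([-0.13,0.502,0.601,1.608,-0.306,1.128,0.404],[571.5,-190,260.8],q2R([0,.756,.655,0]))]
p0,R0,s=pose();D.append((s['joint_positions'],p0,R0))
def fk(q,sg,p):
    A=R.from_euler('z',p[0]).as_matrix();P=np.array([0,0,p[1]]);ax='zyzyzyz'
    for i in range(7):
        A=A@R.from_euler(ax[i],sg[i]*q[i]).as_matrix()
        P=P+A@np.array([0,0,{1:p[2],3:p[3],6:p[4]}.get(i,0)])
        
    return P,A@R.from_euler('z',p[5]).as_matrix()
def res(p,sg):
    r=[]
    for q,P,Rr in D:
        a,b=fk(q,sg,p);r+=list(a-P)+list(300*(R.from_matrix(b.T@Rr).as_rotvec()))
    return np.array(r)
out=[]
for sg in product([1,-1],[1],[1,-1],[1],[1,-1],[1],[1,-1]):
  for y0 in(0,np.pi):
   for t0 in(0,np.pi,1.57,-1.57):
    s=least_squares(res,[y0,350,420,400,250,t0],args=(sg,),loss='soft_l1');out.append((s.cost,sg,s.x.round(3)))
out.sort(key=lambda o:o[0])
for o in out[:3]:print(o)
```

```text
t 4.0 pos [ 569.7 -186.7  109.7] z [-0.003  0.001 -1.   ] y [ 0.99  -0.138 -0.003] j [-0.071, 0.651, 0.504, 1.797, -0.418, 0.804, 0.504] w 85.3 F [-0.2 -0.4 -0.2] g 0.0
shift units [-0.003  0.012  0.035]
(np.float64(9.654182731333824), (-1, 1, -1, 1, -1, 1, -1), array([  490.017, -2355.245,   583.429,   392.789, -2272.948,  -218.411]))
(np.float64(9.654182731360308), (-1, 1, -1, 1, -1, 1, -1), array([  659.663, -2355.236,   583.429,   392.789, -2272.938,  -300.093]))
(np.float64(9.654182731365676), (-1, 1, -1, 1, -1, 1, -1), array([-7.100000e-02, -2.355234e+03,  5.834290e+02,  3.927890e+02,
       -2.272937e+03,  1.500000e+00]))
```

View pics/g1.png

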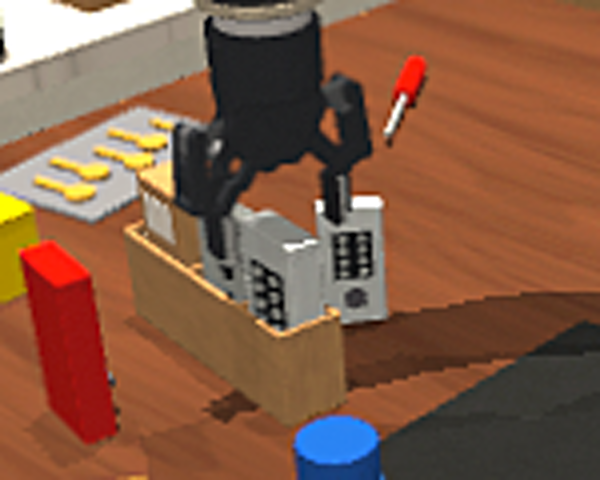

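The fingers straddle the lock's top front and back (crop about 220,240 and 338,200, lock top at 285,228). I'll close and lift.

carry_out --deltas '[[[1,0,0,0.03,0,0,0],[1,0,0,0,0,0,0],[1,0,0,0,0,0,0],[1,0,0,0,0,0,0],[1,0,0,0,0,0,0],[1,0,0,0,0,0,0],[1,0,0,0,0,0,0],[1,0,0,0,0,0,0],[1,0,0,-0.2,0,0,0],[1,0,0,-0.4,0,0,0],[1,0,0,-0.5,0,0,0],[1,0,0,-0.5,0,0,0],[1,0,0,-0.5,0,0,0],[1,0,0,-0.5,0,0,0],[1,0,0,-0.3,0,0,0],[1,0,0,0,0,0,0]]]' --grip_force 60

```text
clock: 5.65
tool_pos: [571.1, -187.7, 257.0]
ee_rot: [0.001, 0.755, 0.656, 0.001]
wrist_force: [-0.3, -0.4, -3.4]
width: 24.9
grasp_force: 59.4
```

Run:
```python
from go import *
from cell import cams
to()
c=cams.camera('scene');i=c['img'];cv2.imwrite('pics/g2.png',cv2.resize(i[60:210,130:290],None,fx=4,fy=4,interpolation=cv2.INTER_CUBIC))
```

```text
t 5.65 pos [ 571.1 -187.7  257. ] z [ 0.003 -0.001 -1.   ] y [ 0.99  -0.14   0.003] j [-0.135, 0.502, 0.601, 1.621, -0.309, 1.112, 0.405] w 24.9 F [-0.3 -0.4 -3.4] g 59.4
```

View pics/g2.png

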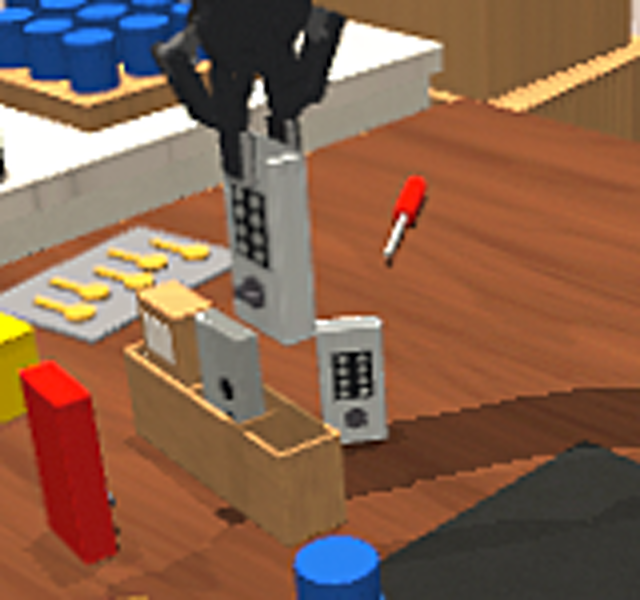

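The lock is out of the bin and hangs straight (crop 270,240), and the stock hasn't moved. The plan is to tilt it to about 45° sideways, touch the lower edge on the mat, open a little and draw the lower finger back so the lock eases down. First I'll check that this is reachable with a rough arm model.

```bash
cat > ik.py <<'E'
from go import *
from scipy.optimize import least_squares
LO=np.array([-2.76,-.34,-1.52,.19,-1.09,.17,-2.82]);HI=np.array([2.76,2.15,1.57,2.46,4.23,1.99,2.82])
def fk(q,d=300):
    A=R.from_euler('z',-.071).as_matrix();P=np.array([0,0,d-82.3])
    for i in range(7):
        A=A@R.from_euler('zyzyzyz'[i],[-1,1][i%2]*q[i]).as_matrix()
        P=P+A@np.array([0,0,{1:583.4,3:392.8,6:d}.get(i,0)])
    return P,A@R.from_euler('z',1.5).as_matrix()
def ik(p,Rt,q0,d=300):
    def f(q):
        a,b=fk(q,d);return np.r_[(a-p)/5,R.from_matrix(b.T@Rt).as_rotvec()*50,.05*(q-q0)]
    s=least_squares(f,np.clip(q0,LO+.02,HI-.02),bounds=(LO+.01,HI-.01));return s.x,np.linalg.norm(f(s.x)[:6])
E
python3 - <<'E'
from ik import *
p0,R0,s=pose();q0=np.array(s['joint_positions'],float);print(fk(q0)[0]-p0)
for d in(270,330):
 for ph in(-120,-90,-60,-30,0,30,60,90,120):
  f=np.array([np.cos(np.radians(ph)),np.sin(np.radians(ph)),0])
  q=q0
  for th in np.radians([90,80,70,60,50,45]):   # lock inclination
    z=f*np.cos(th)-np.array([0,0,1])*np.sin(th);y=f*np.sin(th)+np.array([0,0,1])*np.cos(th)
    P=np.array([500,0,150 if th>.8 else 90])-f*104*np.cos(th)/2
    q,e=ik(P,frame(z,y),q,d)
  print(d,ph,round(e,2),q.round(2).tolist())
E
```

```text
[-2.3811161   1.27638896 -0.50360508]
270 -120 0.0 [-1.01, 1.25, 1.37, 1.72, -0.46, 1.27, -1.68]
270 -90 0.0 [-1.19, 1.18, 1.36, 1.98, -0.49, 0.8, -1.31]
270 -60 0.0 [-1.24, 0.97, 1.19, 2.28, -0.64, 0.18, -0.81]
270 -30 14.36 [-1.2, 0.79, 1.18, 2.32, -1.08, 0.18, 0.15]
270 0 22.17 [-0.38, 0.36, 0.4, 2.32, -1.08, 0.18, 1.02]
270 30 14.36 [0.87, 0.61, -0.8, 2.32, -1.08, 0.18, 1.89]
270 60 0.0 [0.91, 0.76, -0.78, 2.28, -1.08, 0.31, 2.4]
270 90 0.0 [0.6, 0.73, -0.37, 1.98, -0.65, 0.88, 2.37]
270 120 0.0 [0.45, 0.82, -0.36, 1.72, -0.32, 1.21, 2.43]
330 -120 0.0 [-1.02, 1.28, 1.35, 1.64, -0.48, 1.34, -1.74]
330 -90 0.0 [-1.25, 1.22, 1.35, 1.94, -0.5, 0.86, -1.38]
330 -60 0.0 [-1.32, 1.02, 1.18, 2.29, -0.62, 0.22, -0.93]
330 -30 14.35 [-1.3, 0.85, 1.19, 2.35, -1.08, 0.18, 0.05]
330 0 23.22 [-0.39, 0.35, 0.42, 2.36, -1.08, 0.18, 1.02]
330 30 14.35 [0.99, 0.67, -0.83, 2.35, -1.08, 0.18, 2.0]
330 60 0.0 [0.95, 0.77, -0.68, 2.29, -1.08, 0.38, 2.51]
330 90 0.0 [0.65, 0.77, -0.35, 1.94, -0.6, 0.91, 2.4]
330 120 0.0 [0.48, 0.87, -0.34, 1.64, -0.29, 1.26, 2.44]
```

carry_out --deltas '[[[1,0.43,-0.315,0,0,0,0],[1,0.43,-0.315,0,0,0,0],[1,0.43,-0.315,0,0,0,0],[1,0.43,-0.315,0,0,0,0],[1,0.43,-0.315,0,0,0,0],[1,0.43,-0.315,0,0,0,0],[1,0.43,-0.315,0,0,0,0],[1,0.43,-0.315,0,0,0,0],[1,0,0,0,0,0,0]]]'

```text
clock: 6.6
tool_pos: [467.5, 4.2, 253.4]
ee_rot: [-0.002, 0.754, 0.657, -0.001]
wrist_force: [0.2, 0.4, -3.6]
width: 24.8
grasp_force: 59.6
```

carry_out --deltas '[[[1,0,0,0,0,0,-0.82],[1,0,0,0,0,0,-0.82],[1,0,0,0,0,0,-0.82],[1,0,0,0,0,0,-0.82],[1,0,0,0,0,0,-0.82],[1,0,0,0,0,0,-0.82],[1,0,0,0,0,0,-0.82],[1,0,0,0,0,0,-0.82],[1,0,0,0,0,0,-0.82],[1,0,0,0,0,0,-0.82],[1,0,0,0,0,0,-0.82],[1,0,0,0,0,0,-0.82],[1,0,0,0,0,0,-0.82],[1,0,0,0,0,0,-0.82],[1,0,0,0,0,0,-0.82],[1,0,0,0,0,0,0]]]'

```text
clock: 8.2
tool_pos: [469.4, 0.2, 253.9]
ee_rot: [-0.001, -0.004, 1.0, -0.0]
wrist_force: [0.1, -0.0, -3.2]
width: 24.6
grasp_force: 59.6
```

carry_out --deltas '[[[1,0,0,0,-0.5,0,0],[1,0,0,0,-0.5,0,0],[1,0,0,0,-0.5,0,0],[1,0,0,0,-0.5,0,0],[1,0,0,0,-0.5,0,0],[1,0,0,0,-0.5,0,0],[1,0,0,0,-0.5,0,0],[1,0,0,0,-0.5,0,0],[1,0,0,0,-0.5,0,0],[1,0,0,0,-0.5,0,0],[1,0,0,0,-0.5,0,0],[1,0,0,0,0,0,0]]]'

```text
clock: 9.4
tool_pos: [469.7, -1.3, 252.8]
ee_rot: [-0.002, 0.001, 0.927, 0.375]
wrist_force: [-1.2, -0.3, -3.1]
width: 24.8
grasp_force: 59.9
```

Run:
```python
from go import *
to([470,-5,96],frame([0,1,-1],[0,1,1]))
```

```text
t 9.4 pos [469.7  -1.3 252.8] z [-0.004  0.695 -0.719] y [0.004 0.719 0.695] j [0.327, 0.462, 0.112, 1.915, -0.77, 1.274, 2.436] w 24.8 F [-1.2 -0.3 -3.1] g 59.9
shift units [-0.022 -2.232  2.204]
rot units [-0.123 -0.027 -0.027]
```

carry_out --deltas '[[[1,0,-0.29,0.28,0,0,0],[1,0,-0.29,0.28,0,0,0],[1,0,-0.29,0.28,0,0,0],[1,0,-0.29,0.28,0,0,0],[1,0,-0.29,0.28,0,0,0],[1,0,-0.29,0.28,0,0,0],[1,0,-0.25,0.25,0,0,0],[1,0,-0.2,0.2,0,0,0],[1,0,-0.06,0.06,0,0,0],[1,0,0,0,0,0,0]]]'

```text
clock: 10.4
tool_pos: [470.0, -4.0, 97.6]
ee_rot: [-0.002, -0.003, 0.927, 0.374]
wrist_force: [-0.1, -0.7, -2.3]
width: 25.0
grasp_force: 59.8
```

carry_out --deltas '[[[1,0,-0.04,0.04,0,0,0],[1,0,0,0,0,0,0]]]'

```text
clock: 10.6
tool_pos: [470.2, -4.2, 95.4]
ee_rot: [-0.001, -0.003, 0.927, 0.374]
wrist_force: [-0.2, 0.4, -2.9]
width: 25.1
grasp_force: 59.9
```

Run:
```python
from go import *
from cell import cams
to()
c=cams.camera('scene');i=c['img'];cv2.imwrite('pics/g3.png',cv2.resize(i[90:260,190:370],None,fx=3.5,fy=3.5,interpolation=cv2.INTER_CUBIC)[:600])
```

```text
t 10.6 pos [470.2  -4.2  95.4] z [-0.004  0.694 -0.72 ] y [-0.005  0.72   0.694] j [0.376, 0.705, 0.05, 2.034, -0.888, 1.01, 2.721] w 25.1 F [-0.2  0.4 -2.9] g 59.9
```

View pics/g3.png

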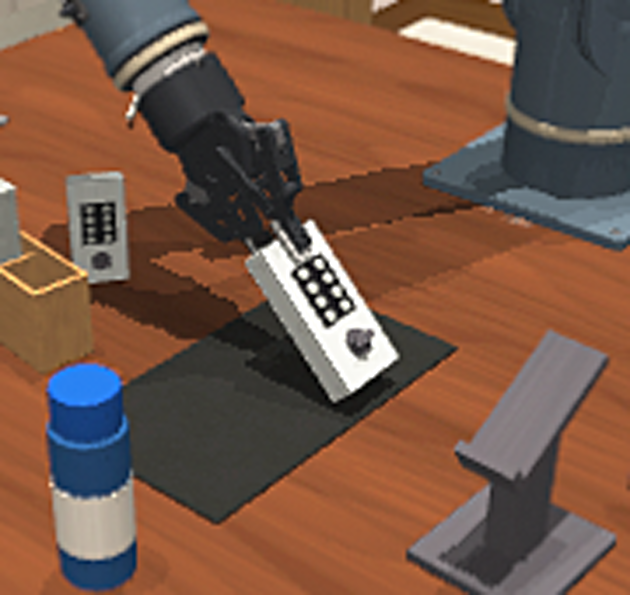

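The lock is held at about 45°, keypad up, with its lower end (crop 345,400) just above the mat. I'll check the joint margins for the retreat.

Run:
```python
from ik import *
p0,R0,s=pose();q0=np.array(s['joint_positions'],float)
for d in(250,270,290,310,330,350): a,b=fk(q0,d);print(d,(a-p0).round(1),np.degrees(R.from_matrix(b.T@R0).as_rotvec()).round(1))
```

```text
250 [ 13.1 -68.1 -24.3] [-0.1  2.8  1.1]
270 [ 14.1 -54.3 -18.7] [-0.1  2.8  1.1]
290 [ 15.  -40.4 -13.1] [-0.1  2.8  1.1]
310 [ 15.9 -26.6  -7.5] [-0.1  2.8  1.1]
330 [ 16.8 -12.7  -1.9] [-0.1  2.8  1.1]
350 [17.7  1.1  3.7] [-0.1  2.8  1.1]
```

carry_out --deltas '[[[1,0,-0.1,0,0,0,0],[1,0,-0.08,0,0,0,0],[1,0,-0.05,0,0,0,0],[1,0,0,0,0,0,0]]]'

```text
clock: 11.05
tool_pos: [470.0, -12.1, 87.5]
ee_rot: [-0.001, -0.003, 0.927, 0.375]
wrist_force: [-1.9, -0.0, 3.8]
width: 24.8
grasp_force: 60.7
```

carry_out --deltas '[[[0.35,0,0,0,0,0,0],[0.22,0,0.04,0,0,0,0],[0.1,0,0.06,0,0,0,0],[-0.03,0,0.06,0,0,0,0],[-0.16,0,0.06,0,0,0,0],[-0.29,0,0.06,0,0,0,0],[-0.42,0,0.06,0,0,0,0],[-0.55,0,0.06,0,0,0,0],[-0.65,0,0.04,0,0,0,0],[-0.65,0,0,0,0,0,0]]]'

```text
clock: 12.05
tool_pos: [469.9, 3.6, 102.6]
ee_rot: [-0.001, -0.003, 0.927, 0.375]
wrist_force: [0.4, -0.9, -1.6]
width: 70.3
grasp_force: 0.4
```

Run:
```python
from go import *
from cell import cams
to()
c=cams.camera('scene');i=c['img'];cv2.imwrite('pics/g4.png',cv2.resize(i[90:260,190:370],None,fx=3.5,fy=3.5,interpolation=cv2.INTER_CUBIC)[:600])
```

```text
t 12.05 pos [469.9   3.6 102.6] z [-0.004  0.695 -0.719] y [-0.005  0.719  0.695] j [0.367, 0.689, 0.043, 2.04, -0.89, 1.009, 2.704] w 70.3 F [ 0.4 -0.9 -1.6] g 0.4
```

View pics/g4.png

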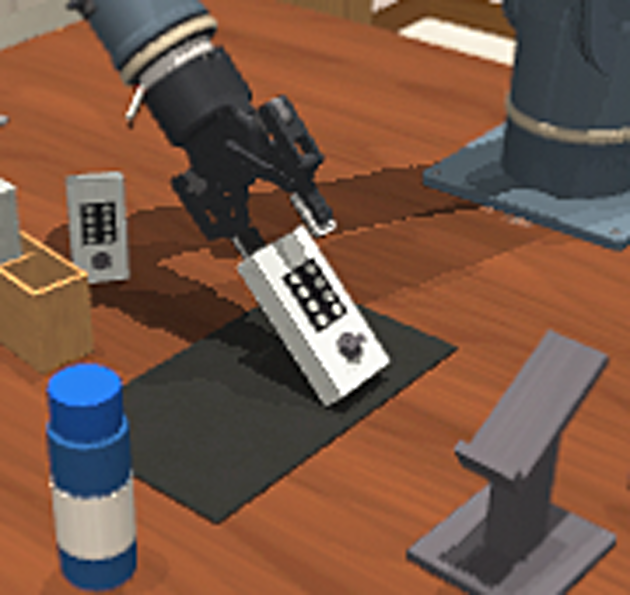

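The lock leans on the lower finger with its lower edge on the mat (crop 325,400). Next I'll ease it down.

carry_out --deltas '[[[-0.65,0,-0.1,0,0,0,0],[-0.65,0,-0.1,0,0,0,0],[-0.65,0,-0.1,0,0,0,0],[-0.65,0,-0.1,0,0,0,0],[-0.65,0,-0.1,0,0,0,0],[-0.65,0,-0.1,0,0,0,0],[-0.65,0,-0.1,0,0,0,0],[-0.65,0,-0.1,0,0,0,0],[-0.65,0,-0.1,0,0,0,0],[-0.65,0,-0.1,0,0,0,0],[-0.65,0,-0.1,0,0,0,0],[-0.65,0,-0.1,0,0,0,0],[-0.65,0,0,0,0,0,0]]]'

```text
clock: 13.4
tool_pos: [470.2, -40.4, 60.2]
ee_rot: [-0.001, -0.002, 0.927, 0.374]
wrist_force: [-0.8, -0.1, -0.4]
width: 70.5
grasp_force: 0.0
```

Run:
```python
from go import *
from cell import cams
to([470,-62,39])
c=cams.camera('scene');i=c['img'];cv2.imwrite('pics/g5.png',cv2.resize(i[90:260,190:370],None,fx=3.5,fy=3.5,interpolation=cv2.INTER_CUBIC)[:600])
```

```text
t 13.4 pos [470.2 -40.4  60.2] z [-0.004  0.694 -0.72 ] y [-0.004  0.72   0.694] j [0.454, 0.778, 0.023, 1.997, -0.851, 0.99, 2.76] w 70.5 F [-0.8 -0.1 -0.4] g 0.0
shift units [ 0.006 -0.604  0.005]
```

View pics/g5.png

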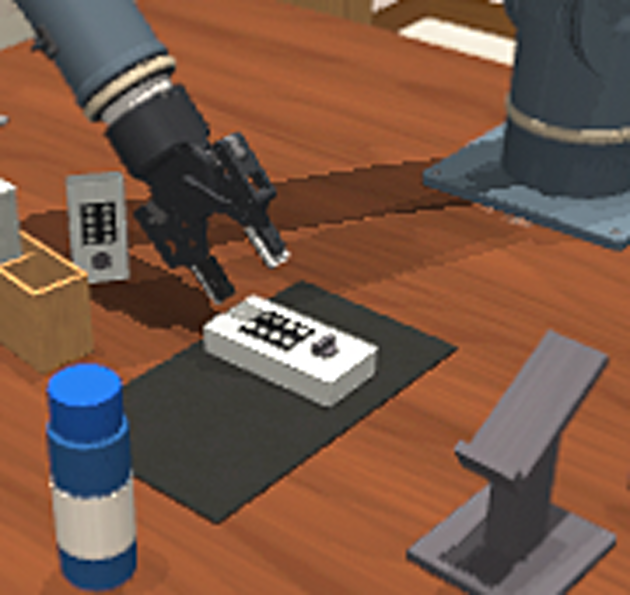

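The lock already lies flat on its back on the mat, keypad up and free of the gripper (crop 290,345). I'll raise the arm, straighten it and move aside to measure the lock.

carry_out --deltas '[[[-1,0,0.2,-0.2,0,0,0],[-1,0,0.24,-0.25,0,0,0],[-1,0,0.24,-0.25,0,0,0],[-1,0,0.24,-0.25,0,0,0],[-1,0,0.24,-0.25,0,0,0],[-1,0,0.24,-0.25,0,0,0],[-1,0,0.24,-0.25,0,0,0],[-1,0,0.24,-0.25,0,0,0],[-1,0,0.24,-0.25,0,0,0]]]'

```text
clock: 14.35
tool_pos: [470.0, -39.8, 215.0]
ee_rot: [-0.001, -0.003, 0.927, 0.375]
wrist_force: [-0.3, -0.3, -0.4]
width: 85.3
grasp_force: 0.0
```

carry_out --deltas '[[[-1,0,0,0,0.68,0,0],[-1,0,0,0,0.68,0,0],[-1,0,0,0,0.68,0,0],[-1,0,0,0,0.68,0,0],[-1,0,0,0,0.68,0,0],[-1,0,0,0,0.68,0,0],[-1,0,0,0,0.68,0,0],[-1,0,-0.6,0,0.68,0,0],[-1,0,-0.9,0,0,0,0],[-1,0,-0.9,0,0,0,0],[-1,0,-0.9,0,0,0,0],[-1,0,-0.9,0,0,0,0],[-1,0,-0.6,0,0,0,0],[-1,0,0,0,0,0,0]]]'

```text
clock: 15.75
tool_pos: [470.3, -284.7, 209.4]
ee_rot: [0.0, 0.001, 1.0, 0.003]
wrist_force: [-0.4, 0.2, 0.0]
width: 85.2
grasp_force: 0.0
```

Run:
```python
from go import *
from cell import cams
to()
f={}
for n in('scene','top'):
    c=cams.camera(n);pickle.dump(c,open(n+'1.pkl','wb'))
    # bright lock top face: project known region
    m=np.zeros(c['img'].shape[:2],np.uint8)
    roi=proj(c,[[380,-110,29],[560,-110,29],[560,90,29],[380,90,29]]).astype(int);cv2.fillPoly(m,[roi],255)
    hsv=cv2.cvtColor(c['img'],cv2.COLOR_BGR2HSV)
    for thr in(120,150,180,210):
        b=((hsv[...,2]>thr)&(hsv[...,1]<50)&(m>0)).astype(np.uint8)
        k=max(cv2.findContours(b,cv2.RETR_EXTERNAL,cv2.CHAIN_APPROX_NONE)[0],key=cv2.contourArea)
        h=cv2.convexHull(k);print(n,thr,cv2.contourArea(h),onz(c,cv2.boxPoints(cv2.minAreaRect(h)),29)[:,:2].round(1).tolist(), cv2.minAreaRect(h)[1:])
```

```text
t 15.75 pos [ 470.3 -284.7  209.4] z [ 0.     0.006 -1.   ] y [0.001 1.    0.006] j [0.232, 0.432, 0.337, 1.808, -0.179, 0.933, 2.218] w 85.2 F [-0.4  0.2  0. ] g 0.0
scene 120 877.5 [[531.5, -56.9], [434.2, -109.5], [435.1, 58.6], [525.4, 95.4]] ((49.23992156982422, 21.14034080505371), 23.198591232299805)
scene 150 562.0 [[505.7, -70.8], [436.9, -108.4], [436.1, 53.2], [500.2, 79.9]] ((47.48847579956055, 14.649152755737305), 22.833656311035156)
scene 180 550.5 [[507.2, -70.0], [439.1, -107.7], [435.9, 53.1], [499.6, 80.1]] ((47.62360382080078, 14.556331634521484), 22.2490234375)
scene 210 535.5 [[503.5, -70.2], [436.8, -106.2], [437.5, 52.1], [499.5, 77.8]] ((46.35118103027344, 14.181097030639648), 23.198591232299805)
top 120 1405.5 [[500.4, 58.8], [500.7, -72.7], [437.1, -71.8], [436.9, 58.7]] ((26.395769119262695, 54.142391204833984), 88.45184326171875)
top 150 1397.0 [[500.2, 58.6], [500.5, -72.5], [437.2, -71.7], [436.9, 58.5]] ((26.28769874572754, 54.00730514526367), 88.45184326171875)
top 180 1382.0 [[500.2, 58.3], [500.9, -71.8], [437.7, -71.2], [437.1, 58.0]] ((26.20009422302246, 53.58146667480469), 88.26429748535156)
top 210 1371.5 [[499.9, 58.3], [500.4, -71.4], [437.7, -70.7], [437.2, 58.1]] ((26.0179500579834, 53.406776428222656), 88.36341857910156)
```

Run:
```python
from fit import *
from ik import *
# lock in scene: rectify on z=29
c=load('scene1');hsv=cv2.cvtColor(c['img'],cv2.COLOR_BGR2HSV);m=np.zeros(c['img'].shape[:2],np.uint8)
cv2.fillPoly(m,[proj(c,[[380,-110,29],[560,-110,29],[560,90,29],[380,90,29]]).astype(int)],255)
b=((hsv[...,2]>190)&(hsv[...,1]<50)&(m>0)).astype(np.uint8)
k=max(cv2.findContours(b,cv2.RETR_EXTERNAL,cv2.CHAIN_APPROX_NONE)[0],key=cv2.contourArea).reshape(-1,2)
print('lock scene',cv2.minAreaRect(onz(c,k,29)[:,:2].astype(np.float32)))
cs=lambda u,v:np.array([(u-400)/5+300,v/5+175]); ct=lambda u,v:np.array([u/4+155,(v-360)/4+170])
a=np.pi/6
def rest(x,y,z): return [40+x*np.sin(a)-z*np.cos(a),y,100+x*np.cos(a)+z*np.sin(a)]
o=[(S,cs(637,47),rest(0,-22,100)),(S,cs(718,88),rest(0,22,100)),(S,cs(433,363),[55,-50,10]),(S,cs(605,460),[55,50,10]),(S,cs(729,345),[-55,50,10]),
(T,ct(208,425),[55,-50,10]),(T,ct(30,570),rest(0,22,100)),(T,ct(105,574),rest(0,-22,100)),(T,ct(57,396),rest(14,22,-8)),(T,ct(135,397),rest(14,-22,-8))]
for n,q in(('scene',o[:5]),('top',o[5:]),('both',o)):
    p,r=fit(q,0,[550,250,0]);print(n,p.round(3),r.tolist())
# joint feasibility
p0,R0,s=pose();q=np.array(s['joint_positions'],float)
f=np.array([.998,-.06,0]);n=.5*f+np.array([0,0,.866]);up=-.866*f+np.array([0,0,.5]);y=np.cross(up,n)
O=np.array([590,250.2,100])
for P,Rt in(([469,-7,200],frame([0,0,-1],[1,0,0])),([469,-7,7],frame([0,0,-1],[1,0,0])),([530,120,230],frame([0,0,-1],[.7,-.7,0])),(O+65*up+50*n,frame(-n,-y)),(O+65*up+4*n,frame(-n,-y))):
    q,e=ik(np.array(P),Rt,q,348);print(np.round(P,1),q.round(2).tolist(),round(e,2))
```

```text
lock scene ((469.59149169921875, -9.730094909667969), (64.17606353759766, 129.6466522216797), 0.4930078685283661)
scene [ 5.54513e+02  2.53383e+02 -6.90000e-02] [[-0.4, 0.4], [0.1, -0.5], [-0.8, -0.5], [0.2, 0.6], [1.0, -0.2]]
top [ 5.49427e+02  2.52323e+02 -5.50000e-02] [[-0.1, 0.2], [-0.7, -0.4], [0.9, -0.7], [0.2, 0.3], [-0.2, 0.6]]
both [ 5.50973e+02  2.52518e+02 -6.70000e-02] [[-0.0, -0.4], [0.4, -1.3], [-0.2, -1.4], [0.7, -0.4], [1.4, -1.1], [0.1, -0.1], [-1.0, -1.2], [0.6, -1.3], [0.4, -0.5], [-0.1, 0.0]]
[469  -7 200] [-0.68, 0.43, 0.87, 2.01, -0.43, 0.89, 0.43] 0.0
[469  -7   7] [-0.37, 0.7, 0.47, 2.19, -0.78, 0.42, 0.74] 0.0
[530 120 230] [-0.94, 0.56, 1.02, 1.79, -0.54, 1.09, -0.51] 0.0
[558.8 252.1 175.8] [-0.8, 0.99, 0.97, 1.25, -0.72, 1.81, -1.48] 0.0
[535.8 253.5 136. ] [-0.84, 1.01, 0.97, 1.36, -0.74, 1.72, -1.44] 0.0
```

carry_out --deltas '[[[-1,0,0.69,0,0,0,0],[-1,0,0.69,0,0,0,0],[-1,0,0.69,0,0,0,0],[-1,0,0.69,0,0,0,0],[-1,0,0.69,0,0,0,0],[-1,0,0.69,0,0,0,0],[-1,0,0.69,0,0,0,0],[-1,0,0.69,0,0,0,0],[-1,0,0,0,0,0,0]]]'

```text
clock: 16.75
tool_pos: [469.3, 2.8, 211.2]
ee_rot: [-0.0, -0.007, 1.0, 0.006]
wrist_force: [-0.4, -0.1, -1.3]
width: 85.4
grasp_force: 0.0
```

carry_out --deltas '[[[-1,0,0,0,0,0,0.8],[-1,0,0,0,0,0,0.8],[-1,0,0,0,0,0,0.8],[-1,0,0,0,0,0,0.8],[-1,0,0,0,0,0,0.8],[-1,0,0,0,0,0,0.8],[-1,0,0,0,0,0,0.8],[-1,0,0,0,0,0,0.8],[-1,0,0,0,0,0,0.8],[-1,0,0,0,0,0,0.8],[-1,0,0,0,0,0,0.8],[-1,0,0,0,0,0,0.8],[-1,0,0,0,0,0,0.8],[-1,0,0,0,0,0,0.8],[-1,0,0,0,0,0,0],[-1,0,0,0,0,0,0]]]'

```text
clock: 18.35
tool_pos: [469.6, -3.0, 211.0]
ee_rot: [-0.003, 0.701, 0.713, 0.003]
wrist_force: [0.1, -1.0, -0.2]
width: 85.5
grasp_force: 0.0
```

Run:
```python
from go import *
to([469.3,-8,60],frame([0,0,-1],[1,-.003,0]))
```

```text
t 18.35 pos [469.6  -3.  211. ] z [-0.     0.009 -1.   ] y [ 1.     0.017 -0.   ] j [-0.601, 0.368, 0.71, 2.004, -0.32, 0.88, 0.301] w 85.5 F [ 0.1 -1.  -0.2] g 0.0
shift units [-0.126 -0.008  3.019]
rot units [-0.002 -0.063  0.146]
```

carry_out --deltas '[[[-1,-0.06,0,0.5,0,-0.06,0.14],[-1,-0.06,0,0.5,0,0,0],[-1,0,0,0.5,0,0,0],[-1,0,0,0.5,0,0,0],[-1,0,0,0.5,0,0,0],[-1,0,0,0.5,0,0,0],[-1,0,0,0.4,0,0,0],[-1,0,0,0.3,0,0,0],[-1,0,0,0.15,0,0,0],[-1,0,0,0.1,0,0,0],[-1,0,0,0.06,0,0,0],[-1,0,0,0,0,0,0]]]' --grip_force 50

```text
clock: 19.55
tool_pos: [470.2, -9.5, 10.6]
ee_rot: [0.0, 0.709, 0.705, 0.0]
wrist_force: [0.0, -0.4, 0.3]
width: 85.5
grasp_force: 0.0
```

Run:
```python
from go import *
to([469.3,-8,7],frame([0,0,-1],[1,-.003,0]))
```

```text
t 19.55 pos [470.2  -9.5  10.6] z [ 0.  0. -1.] y [ 1.    -0.006  0.   ] j [-0.324, 0.667, 0.37, 2.202, -0.651, 0.378, 0.582] w 85.5 F [ 0.  -0.4  0.3] g 0.0
shift units [ 0.029 -0.018  0.071]
rot units [ 0.003 -0.001 -0.021]
```

carry_out --deltas '[[[0.2,0,0,0.06,0,0,0],[1,0,0,0,0,0,0],[1,0,0,0,0,0,0],[1,0,0,0,0,0,0],[1,0,0,0,0,0,0],[1,0,0,0,0,0,0]]]' --grip_force 50

```text
clock: 20.15
tool_pos: [470.2, -9.4, 7.7]
ee_rot: [0.0, 0.709, 0.705, 0.0]
wrist_force: [-0.7, 0.2, 6.2]
width: 62.6
grasp_force: 55.7
```

Run:
```python
from go import *
to()
```

```text
t 20.15 pos [470.2  -9.4   7.7] z [ 0.001  0.    -1.   ] y [ 1.    -0.006  0.001] j [-0.319, 0.671, 0.362, 2.204, -0.656, 0.37, 0.585] w 62.6 F [-0.7  0.2  6.2] g 55.7
```

carry_out --deltas '[[[1,0,0,-0.15,0,0,0],[1,0,0,-0.35,0,0,0],[1,0,0,-0.5,0,0,0],[1,0,0,-0.5,0,0,0],[1,0,0,-0.6,0,0,0],[1,0,0,-0.6,0,0,0],[1,0,0,-0.6,0,0,0],[1,0,0,-0.6,0,0,0],[1,0,0,-0.5,0,0,0],[1,0,0,-0.3,0,0,0],[1,0,0,0,0,0,0]]]'

```text
clock: 21.25
tool_pos: [470.4, -9.6, 244.1]
ee_rot: [0.001, 0.709, 0.705, 0.001]
wrist_force: [-1.0, 0.3, -3.8]
width: 63.0
grasp_force: 56.3
```

Run:
```python
from go import *
to([520,120,235])
```

```text
t 21.25 pos [470.4  -9.6 244.1] z [ 0.003  0.001 -1.   ] y [ 1.    -0.006  0.003] j [-0.646, 0.333, 0.771, 1.955, -0.283, 0.96, 0.255] w 63.0 F [-1.   0.3 -3.8] g 56.3
shift units [2.599 0.974 0.186]
```

carry_out --deltas '[[[1,0,0,0,0,0,0.4],[1,0,0,0,0,0,0.75],[1,0,0,0,0,0,0.75],[1,0,0,0,0,0,0.75],[1,0,0,0,0,0,0.75],[1,0,0,0,0,0,0.75],[1,0,0,0,0,0,0.75],[1,0,0,0,0,0,0.75],[1,0,0,0,0,0,0.75],[1,0,0,0,0,0,0.75],[1,0,0,0,0,0,0.75],[1,0,0,0,0,0,0.75],[1,0,0,0,0,0,0.75],[1,0,0,0,0,0,0.75],[1,0,0,0,0,0,0.75],[1,0,0,0,0,0,0.75],[1,0,0,0,0,0,0]]]'

```text
clock: 22.95
tool_pos: [469.2, -9.3, 241.2]
ee_rot: [0.001, 0.999, -0.032, -0.001]
wrist_force: [0.4, -0.3, -3.1]
width: 62.9
grasp_force: 56.1
```

```bash
cat > st.py <<'E'
from go import *
def rest(x=551.,y=252.5,w=-.065):
    f=np.array([np.cos(w),np.sin(w),0]);k=np.array([0,0,1.]);n=.5*f+.866*k;up=-.866*f+.5*k
    return np.array([x,y,0])+40*f+100*k,up,n
O,up,n=rest();RT=frame(-n,-np.cross(up,n))
def tgt(u,h): return O+(66.4+u)*up+(4.7+h)*n   # u above lip, h above slope
E
python3 - <<'E'
from st import *
to(tgt(15,80),RT);print(tgt(15,80))
E
```

```text
t 22.95 pos [469.2  -9.3 241.2] z [-0.002 -0.001 -1.   ] y [-0.064 -0.998  0.001] j [-0.884, 0.537, 1.266, 1.964, -0.584, 1.082, -0.998] w 62.9 F [ 0.4 -0.3 -3.1] g 56.1
shift units [ 1.534 -5.332  0.534]
rot units [ 9.000e-03 -3.735e+00  2.000e-03]
[562.83255964 251.72979862 214.0502    ]
```

carry_out --deltas '[[[1,0.09,-0.3,0,0,-0.2,0],[1,0.14,-0.5,0,0,-0.2,0],[1,0.15,-0.55,0,0,-0.2,0],[1,0.15,-0.55,0,0,-0.2,0],[1,0.15,-0.55,0,0,-0.2,0],[1,0.15,-0.55,0,0,-0.2,0],[1,0.15,-0.55,0,0,-0.3,0],[1,0.15,-0.55,0,0,-0.3,0],[1,0.15,-0.55,0,0,-0.3,0],[1,0.15,-0.4,0,0,-0.3,0],[1,0.15,-0.2,0,0,-0.3,0],[1,0,0,0,0,-0.3,0],[1,0,0,0,0,-0.3,0],[1,0,0,0,0,-0.3,0],[1,0,0,0,0,0,0],[1,0,0,0,0,0,0]]]'

```text
clock: 24.55
tool_pos: [564.0, 247.3, 229.1]
ee_rot: [-0.008, 0.968, -0.03, -0.248]
wrist_force: [-0.6, 0.2, -2.5]
width: 63.0
grasp_force: 56.2
```

Run:
```python
from st import *
to(tgt(12,20),RT)
```

```text
t 24.55 pos [564.  247.3 229.1] z [-0.48   0.03  -0.877] y [-0.061 -0.998 -0.   ] j [-0.761, 0.959, 0.993, 1.194, -0.727, 1.865, -1.471] w 63.0 F [-0.6  0.2 -2.5] g 56.2
shift units [ 0.154 -0.089  1.479]
rot units [ 0.011 -0.154  0.023]
```

carry_out --deltas '[[[1,0.04,-0.03,0.2,0,-0.15,0.02],[1,0.04,-0.03,0.25,0,0,0],[1,0.04,-0.03,0.25,0,0,0],[1,0.03,0,0.25,0,0,0],[1,0,0,0.25,0,0,0],[1,0,0,0.2,0,0,0],[1,0,0,0.08,0,0,0],[1,0,0,0,0,0,0],[1,0,0,0,0,0,0]]]'

```text
clock: 25.45
tool_pos: [534.0, 254.0, 162.3]
ee_rot: [-0.008, 0.965, -0.031, -0.258]
wrist_force: [0.7, 0.1, -2.4]
width: 63.2
grasp_force: 56.2
```

Run:
```python
from st import *
from cell import cams
to(tgt(12,0),RT)
for n_ in('scene','top'): pickle.dump(cams.camera(n_),open(n_+'2.pkl','wb'))
s=load('scene2')['img'];t=load('top2')['img']
f=lambda i,x,y,w,h,k:cv2.resize(i[y:y+h,x:x+w],None,fx=k,fy=k,interpolation=cv2.INTER_CUBIC)
im=np.zeros((600,800,3),np.uint8);im[:600,:400]=f(s,295,150,80,120,5);im[:450,400:]=f(t,145,155,80,90,5);cv2.imwrite('pics/g6.png',im)
```

```text
t 25.45 pos [534.  254.  162.3] z [-0.499  0.031 -0.866] y [-0.065 -0.998  0.001] j [-0.808, 0.997, 0.975, 1.344, -0.751, 1.744, -1.422] w 63.2 F [ 0.7  0.1 -2.4] g 56.2
shift units [0.043 0.007 0.416]
rot units [ 0.01  -0.004 -0.003]
```

View pics/g6.png

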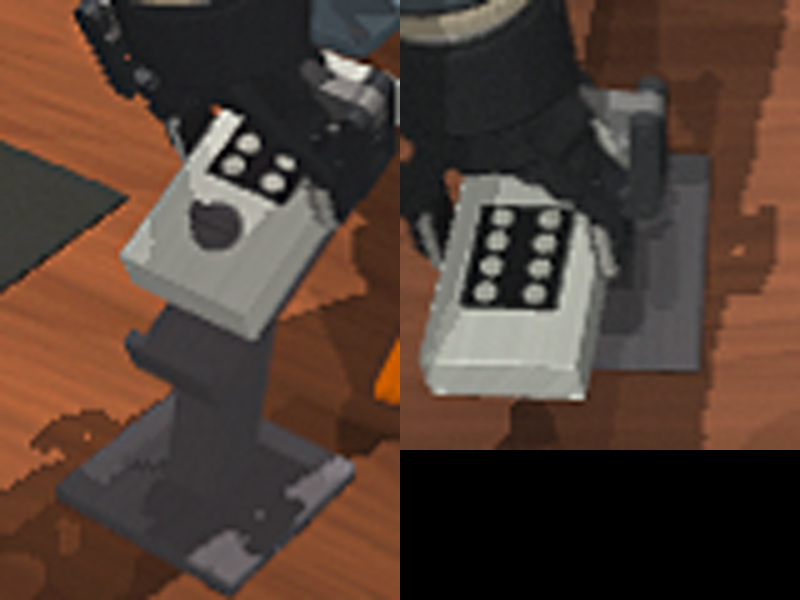

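The lock is over the slope, knob end toward the lip, and aligned. In the scene half, the lip's left corner is at (127,338) and the lock's lower end runs from (122,262) to (250,335). In the top half, the lock's top end runs from (424,392) to (583,400). I'll compare these with the projected models before touching down.

Run:
```python
from st import *
S=load('scene2');T=load('top2');p0,R0,s=pose()
m=R0[:,2];lx=-m;ly=-R0[:,1];lz=np.cross(lx,ly)
L=lambda x,y,z:p0+(x+8.3)*lx+y*ly+(z-66.4)*lz
yy=np.cross(up,n)
def cS(P): return ((proj(S,P)-[295,150])*5).round(0).tolist()
def cT(P): return ((proj(T,P)-[145,155])*5+[400,0]).round(0).tolist()
print('scene lock low end front -y,+y; back -y,+y',cS([L(13,-32,0),L(13,32,0),L(-13,-32,0),L(-13,32,0)]))
print('top lock top end front +y,-y; back +y,-y',cT([L(13,32,130),L(13,-32,130),L(-13,32,130),L(-13,-32,130)]))
r=lambda x,y,z:O+x*n+y*yy+z*up
print('scene lip (14,-22,0),(14,-22,-8),(14,22,-8),(14,22,0),(-10,22,-8)',cS([r(14,-22,0),r(14,-22,-8),r(14,22,-8),r(14,22,0),r(-10,22,-8),r(-10,-22,-8)]))
f=yy
b=[551,252.5,0]
w=-.065;Rz=R.from_euler('z',w).as_matrix()
print('scene base',cS([Rz@np.array(v)+b for v in([55,-50,10],[55,50,10],[-55,50,10])]));print('top base right',cT([Rz@np.array(v)+b for v in([55,-50,10],[-55,-50,10])]))
# measured lock silhouette corners (bright, low saturation)
for c,nm,g in((S,'scene',cS),(T,'top',cT)):
    hsv=cv2.cvtColor(c['img'],cv2.COLOR_BGR2HSV);mm=np.zeros(c['img'].shape[:2],np.uint8)
    h=cv2.convexHull(np.array([proj(c,L(x,y,z))[0] for x in(-13,13) for y in(-32,32) for z in(0,130)],np.float32)).astype(int);cv2.fillPoly(mm,[h],1);mm=cv2.dilate(mm,np.ones((9,9)))
    bb=((hsv[...,2]>120)&(hsv[...,1]<45)&(mm>0)).astype(np.uint8)
    k=max(cv2.findContours(bb,cv2.RETR_EXTERNAL,cv2.CHAIN_APPROX_NONE)[0],key=cv2.contourArea)
    q=cv2.approxPolyDP(cv2.convexHull(k),2,True).reshape(-1,2).astype(float)+.0
    print(nm,((q-[295,150])*5 if nm=='scene' else (q-[145,155])*5+[400,0]).astype(int).tolist())
```

```text
scene lock low end front -y,+y; back -y,+y [[117.0, 254.0], [243.0, 315.0], [131.0, 284.0], [253.0, 345.0]]
top lock top end front +y,-y; back +y,-y [[414.0, 356.0], [573.0, 364.0], [428.0, 391.0], [583.0, 399.0]]
scene lip (14,-22,0),(14,-22,-8),(14,22,-8),(14,22,0),(-10,22,-8) [[134.0, 326.0], [124.0, 340.0], [208.0, 383.0], [218.0, 368.0], [218.0, 408.0], [136.0, 365.0]]
scene base [[57.0, 481.0], [234.0, 583.0], [361.0, 464.0]]
top base right [[710.0, 155.0], [697.0, 374.0]]
scene [[220, 110], [320, 225], [250, 335], [120, 255]]
top [[465, 180], [510, 175], [580, 215], [580, 395], [425, 380], [420, 345]]
```

The models agree within about 1–2 px. I'll lower along the slope normal and watch the force.

carry_out --deltas '[[[1,0,0,0.1,0,0,0],[1,0,0,0.1,0,0,0],[1,0,0,0.08,0,0,0],[1,0,0,0.04,0,0,0],[1,0,0,0,0,0,0]]]'

```text
clock: 26.05
tool_pos: [525.5, 254.6, 147.8]
ee_rot: [-0.008, 0.965, -0.031, -0.259]
wrist_force: [-0.1, 0.8, -3.2]
width: 62.8
grasp_force: 56.3
```

carry_out --deltas '[[[1,0,0,0.03,0,0,0],[1,0,0,0.03,0,0,0],[1,0,0,0,0,0,0]]]'

```text
clock: 26.35
tool_pos: [524.4, 254.6, 145.6]
ee_rot: [-0.008, 0.965, -0.031, -0.259]
wrist_force: [-0.0, 0.3, -3.5]
width: 62.6
grasp_force: 56.2
```

Run:
```python
from st import *
to(tgt(0,0),RT)
```

```text
t 26.35 pos [524.4 254.6 145.6] z [-0.499  0.031 -0.866] y [-0.065 -0.998  0.001] j [-0.822, 1.005, 0.971, 1.389, -0.758, 1.706, -1.406] w 62.6 F [-0.   0.3 -3.5] g 56.2
shift units [0.284 0.007 0.029]
rot units [ 0.009 -0.001 -0.003]
```

carry_out --deltas '[[[1,0,0,0.025,0,0,0],[1,0,0,0.01,0,0,0],[1,0,0,0,0,0,0]]]'

```text
clock: 26.65
tool_pos: [524.3, 254.6, 145.5]
ee_rot: [-0.008, 0.966, -0.031, -0.258]
wrist_force: [4.0, 0.6, 7.6]
width: 62.6
grasp_force: 57.5
```

carry_out --deltas '[[[1,0,0,0.02,0,0,0],[1,0,0,0.01,0,0,0],[1,0,0,0,0,0,0]]]'

```text
clock: 26.95
tool_pos: [524.3, 254.6, 145.4]
ee_rot: [-0.008, 0.966, -0.031, -0.257]
wrist_force: [6.1, 1.8, 16.5]
width: 62.7
grasp_force: 58.6
```

carry_out --deltas '[[[1,0,0,-0.055,0,0,0],[1,0.05,0,0,0,0,0],[1,0.05,0,0,0,0,0],[1,0.05,0,0,0,0,0],[1,0.04,0,0,0,0,0],[1,0,0,0,0,0,0]]]'

```text
clock: 27.55
tool_pos: [532.6, 253.9, 140.6]
ee_rot: [-0.008, 0.965, -0.032, -0.259]
wrist_force: [1.5, 0.4, 4.7]
width: 62.9
grasp_force: 57.2
```

carry_out --deltas '[[[1,0.03,0,0,0,0,0],[1,0.02,0,0,0,0,0],[1,0,0,0,0,0,0]]]'

```text
clock: 27.85
tool_pos: [534.6, 253.8, 139.5]
ee_rot: [-0.008, 0.965, -0.032, -0.259]
wrist_force: [1.0, 0.3, 6.5]
width: 62.3
grasp_force: 57.2
```

Run:
```python
from st import *
to(tgt(0,0),RT);F=np.array(pose()[2]['wrist_force']);print('F up',F@up,'F n',F@n)
```

```text
t 27.85 pos [534.6 253.8 139.5] z [-0.499  0.031 -0.866] y [-0.065 -0.998  0.001] j [-0.806, 1.021, 0.965, 1.362, -0.765, 1.712, -1.409] w 62.3 F [1.  0.3 6.5] g 57.2
shift units [0.045 0.004 0.026]
rot units [ 0.009  0.001 -0.005]
F up 2.3968803617093304 F n 6.143419464375216
```

carry_out --deltas '[[[1,0.03,0,0,0,0,0],[1,0.02,0,0,0,0,0],[1,0,0,0,0,0,0]]]'

```text
clock: 28.15
tool_pos: [536.8, 253.6, 138.2]
ee_rot: [-0.008, 0.965, -0.032, -0.259]
wrist_force: [0.8, 0.4, 5.6]
width: 63.0
grasp_force: 57.2
```

carry_out --deltas '[[[1,0.02,0,0,0,0,0],[1,0.02,0,0,0,0,0],[1,0,0,0,0,0,0]]]'

```text
clock: 28.45
tool_pos: [537.9, 253.6, 137.6]
ee_rot: [-0.008, 0.965, -0.032, -0.259]
wrist_force: [-1.4, 0.7, 9.4]
width: 62.9
grasp_force: 57.3
```

carry_out --deltas '[[[1,0.02,0,0,0,0,0],[1,0.02,0,0,0,0,0],[1,0,0,0,0,0,0]]]'

```text
clock: 28.75
tool_pos: [537.9, 253.6, 137.6]
ee_rot: [-0.008, 0.965, -0.032, -0.262]
wrist_force: [-10.5, -0.2, 16.4]
width: 62.8
grasp_force: 57.6
```

Run:
```python
from st import *
to(tgt(0,0),RT);F=np.array(pose()[2]['wrist_force']);print('F up',F@up,'F n',F@n)
```

```text
t 28.75 pos [537.9 253.6 137.6] z [-0.504  0.032 -0.863] y [-0.065 -0.998  0.001] j [-0.798, 1.029, 0.962, 1.348, -0.767, 1.72, -1.411] w 62.8 F [-10.5  -0.2  16.4] g 57.6
shift units [-0.032  0.004  0.026]
rot units [ 0.007  0.042 -0.006]
F up 17.243806465636688 F n 8.976514889094206
```

The lock is firmly against the lip. I'll ease off the load, open, and back out along the normal.

carry_out --deltas '[[[1,-0.035,0,0,0,0,0],[1,0,0,0,0,0,0],[0.4,0,0,0,0,0,0],[-0.5,0,0,0,0,0,0],[-0.65,0,0,0,0,0,0],[-0.8,0,0,0,0,0,0],[-1,0,0,0,0,0,0],[-1,0,0,0,0,0,0],[-1,0,0,0,0,0,0],[-1,0,0,-0.1,0,0,0],[-1,0,0,-0.2,0,0,0],[-1,0,0,-0.4,0,0,0],[-1,0,0,-0.5,0,0,0],[-1,0,0,-0.6,0,0,0],[-1,0,0,-0.6,0,0,0],[-1,0,0,-0.6,0,0,0],[-1,0,0,-0.4,0,0,0],[-1,0,0,0,0,0,0]]]'

```text
clock: 30.55
tool_pos: [622.6, 249.3, 283.9]
ee_rot: [-0.01, 0.965, -0.029, -0.259]
wrist_force: [-0.4, 0.4, 0.2]
width: 85.5
grasp_force: 0.0
```

carry_out --deltas '[[[-1,0,0.5,-0.3,0,0,0],[-1,0,0.8,-0.2,0,0,0],[-1,0,0.8,0,0,0,0],[-1,0,0.8,0,0,0,0],[-1,0,0.8,0,0,0,0],[-1,0,0.8,0,0,0,0],[-1,0,0.8,0,0,0,0],[-1,0,0.8,0,0,0,0],[-1,0,0.4,0,0,0,0],[-1,0,0,0,0,0,0]]]'

```text
clock: 31.55
tool_pos: [612.2, -81.1, 303.3]
ee_rot: [-0.007, 0.965, -0.035, -0.261]
wrist_force: [0.4, -0.1, -0.5]
width: 85.1
grasp_force: 0.0
```

Run:
```python
from st import *
from cell import cams
from scipy.optimize import least_squares
to()
yy=np.cross(up,n)
for nm in('scene','top'):
    c=cams.camera(nm);pickle.dump(c,open(nm+'3.pkl','wb'))
    cor=[O+(x+13)*n+y*yy+z*up for x in(-13,13) for y in(-32,32) for z in(0,130)]
    print(nm,'model',proj(c,cor).round(1).tolist())
    mm=np.zeros(c['img'].shape[:2],np.uint8);h=cv2.convexHull(proj(c,cor).astype(np.float32));cv2.fillPoly(mm,[h.astype(int)],1);mm=cv2.dilate(mm,np.ones((11,11)))
    hsv=cv2.cvtColor(c['img'],cv2.COLOR_BGR2HSV);bb=((hsv[...,2]>105)&(hsv[...,1]<45)&(mm>0)).astype(np.uint8)
    k=max(cv2.findContours(bb,cv2.RETR_EXTERNAL,cv2.CHAIN_APPROX_NONE)[0],key=cv2.contourArea)
    q=cv2.convexHull(k);print(' hull',cv2.approxPolyDP(q,1.5,True).reshape(-1,2).tolist(),'area',cv2.contourArea(q),'model area',cv2.contourArea(h),cv2.moments(q)['m10']/cv2.moments(q)['m00']-cv2.moments(h)['m10']/cv2.moments(h)['m00'],cv2.moments(q)['m01']/cv2.moments(q)['m00']-cv2.moments(h)['m01']/cv2.moments(h)['m00'])
```

```text
t 31.55 pos [612.2 -81.1 303.3] z [-0.502  0.031 -0.864] y [-0.071 -0.997  0.005] j [-0.103, 0.81, 0.408, 0.98, -0.201, 1.922, -1.396] w 85.1 F [ 0.4 -0.1 -0.5] g 0.0
scene model [[319.6, 216.3], [350.6, 172.7], [343.7, 228.6], [374.8, 182.7], [317.0, 210.6], [348.7, 166.2], [341.6, 223.0], [373.5, 176.3]]
 hull [[371, 176], [371, 185], [343, 227], [335, 226], [320, 218], [317, 210], [347, 167]] area 1811.0 model area 1858.6805917089805 -1.5482801335613203 0.09271406835125617
top model [[193.2, 186.0], [184.3, 234.4], [165.7, 184.9], [154.2, 232.9], [191.8, 178.7], [182.5, 227.6], [163.6, 177.6], [151.6, 226.1]]
 hull [[191, 179], [184, 232], [156, 232], [152, 225], [164, 178]] area 1651.0 model area 1798.9354741377756 -0.8073618167875054 -0.6386628576910311
```

Both cameras show the lock seated within about 1 px of the in-place model, and the arm is clear of everything. Handing in.

```bash
python3 -c "
from cell import ctrl
print(ctrl.close_job())"
```

```text
the job is handed in; nothing more can be done
None
```

The keypad lock was laid on its back on the mat, let go, regrasped by its long sides and set on the dark stand, knob end against the lip; the job was handed in at about 32 s, with both cameras putting it within 1–2 px of the in-place model and no verdict shown. The stand's low side actually faces away from the robot, contrary to the description, so I followed the images.

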